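Hang the green glass sample on the display rail

ROBOT

A 6-joint arm with a two-finger parallel gripper is mounted at the origin on the work surface. World frame = base frame: x ahead of the robot, y to its left, z up, the work surface at z = 0. Lengths are in m, angles in rad, forces in N, time in s.
With the tool pointing down it reaches from about 0.275 to 0.85 m from the base axis. Payload 5.2 kg.
Tool frame: the origin (TCP) lies midway between the tips of the shut fingers; the grasp point (between the pads) lies 19 mm behind it (pinch_z is the z of the grasp point in the tool frame, in m); z points along the fingers, y is the line along which they close (so a half turn about z gives the same grasp; the last joint's range is limited). The gripper opens to 85 mm and grips with 20 to 120 N. Pads are 22 mm wide; open, the fingers measure 114 mm over their backs; the gripper's body (76 mm by 85 mm) begins 54 mm behind the grasp point. The pads swing forward as they close: fully open they stand 13 mm farther back than shut.
Start: joints at [-1.364, 0.259, 1.535, -0, 1.348, -0.203], TCP at [0.219, -0.504, 0.231] pointing down, gripper open.
Joint ranges: [-3.14, 3.14], [-0.91, 2.08], [0.19, 2.58], [-1.22, 4.36], [0.22, 2.71], [-3.12, 3.12]. Speed limits (rad/s): [2.57, 2.57, 3.14, 3.14, 3.14, 3.14].

INTERFACE

Orientations are given as a unit quaternion [w, x, y, z].
In Python, from station import read_state, get_image, hand_in, pinch_z gives the robot as it stands.
- The arm moves only by the shell command python3 -m inch 'ROWS' [OPENING]. ROWS is JSON, a list of rows, each an object of numbers: "tx", "ty", "tz": the shift along the world's x, y, z in mm; "spin": the turn about the world's z in degrees. A call has 1 to 12 rows; each row shifts and turns the commanded pose from where the row before left it; what a row does not reach is not made up. A row lasts 1/12 s, in which the tool goes at most 41.7 mm and 7.16 degrees, less where a joint would pass 70% of its speed; a pose out of reach is approached as far as the arm can. A call with a gripper value outside its range is refused whole. OPENING is the closure, from 0 (fully open) to 1 (shut), set as the call begins (- or left out, the last holds). The fingers move at their own pace and stop on an object; the grip force is fixed at half the most. Time passes only in rows, so rows that do not move let the fingers close. It gives the time, the measured TCP pose, the force, the opening and the grip force at its end, in the units of the state.
- read_state(): the state, without advancing time (a new reading comes with each control period).
- get_image(name): name is "side" or "top"; returns a dict with "frame" (384x512x3 uint8, blue, green, red), "z_map" (384x512 float32, m along the optical axis (not along the pixel's ray), 0 where there is no reading), "fx", "fy", "cx", "cy" (pixels), "R" (3x3) and "t" (3): a world point X has camera coordinates R X + t. Camera axes: x right, y down, z forward; pixel columns grow to the right and rows downward; lengths in m; the calibration is good to about 2 mm. A picture is of the moment at which its call begins.
- hand_in(): hands the job in; it is judged then, once.
The state is a dict: "time_s": time; "joints": joint angles; "dq": joint speeds; "effort": joint torques, N m; "eef_pos": TCP position; "eef_rot": TCP orientation; "force": force on the tool from outside, world axes, zero at the start; "ft_torque": the same for the moment, N m; "finger_gap": opening from 0.0 (shut) to 1.0 (fully open); "finger_force": force on a finger pad.
Only numpy, scipy, OpenCV 4.12 (cv2) and the standard library are available. Lean on these libraries where they do the work, as an engineer would, in place of code of your own. Each camera call takes 0.05 s, during which the arm holds its last target. There are 200 camera calls.

TASK

Take the hanger with the green glass sample out of its wooden stand, hook it over the white loading end of the display rail, then slide it along the rail, without lifting it off again, until it hangs centred over the red pointer. Leave it hanging freely and straight on the rail, and leave the white sample that already hangs there where it is.

Things in the scene. Friction and masses are not known exactly. Their poses are not given: they have to be found in the camera images.
- hanger_green: Saddle hook, 0.2 to 0.3 kg, green tile and tab, upright in a stand (lift 35 mm to clear). Origin: rail axis when hung; z up, y along rail, x across. Tab 10 mm thick (x), 34 wide (y), z 14 to 51 mm; hook metal below z 14. Inverted V inside, 30 mm wide (x), open below. Tile leg at x -25 to -15, down to z -88; lip at x 15 to 26, to z -38; 44 wide (y). Amber and blue ones stand nearby.
- rail: Fixed rail on a dark board 110 x 500 x 18 mm. Origin: centre of the board's underside; y along the rail, z up. Round bar, 14 mm in diameter, axis at z 160 mm, between 20 mm posts at y -225 and +225 mm, 168 mm tall. White (loading end) from y +90 mm to the +y post, else dark steel. Keep the hanger's y along the rail, either way round. Steel on aluminium, ordinary friction.
- mark (a point): Point on the rail's axis straight above the red pointer: a 10 mm wide red strip across the base board with a small red flag at each end. Axes as the rail's. It lies between y -80 and +40 mm on the rail; nothing is in the way between the white end and the mark.
- hanger_white: A like hanger with white tile and white tab, already hanging on the rail about 175 mm from its middle towards the -y post, beyond the mark. Origin and axes as for the green one. To be left in place.
Mind the look-alikes: they are no part of the job. Leave any yellow look-alike of the hanger_green alone.

How it is judged:
By the outcome, as a careful person would: the job done as asked, in the order asked, and still so for the second after the job is handed in, with the robot touching nothing.
It also fails if it takes over 46 s, if anything falls off the work surface, if the arm or the gripper's body presses on something with over 40 N, if the wrist force passes 120 N, or if a joint passes its speed limit or range.

## Working session

There is one attempt and no reset: what is moved stays moved. The work goes in short steps, Python scripts to look and compute and a shell command to move; the robot and the scene stay as the last step left them, time stands still between calls to the robot, and variables do not carry over. Pictures are saved under pics/ and viewed, at most 10 in all, crops included, and the job is handed in when it is done.

```bash
mkdir -p pics; cat > h.py <<'E'
from station import *
import numpy as np, cv2
def pts(im):
    z=im["z_map"]; v,u=np.mgrid[:384,:512]
    c=np.stack([(u-im["cx"])/im["fx"]*z,(v-im["cy"])/im["fy"]*z,z],-1)
    return (c-np.array(im["t"]))@np.array(im["R"])
E
python3 - <<'E'
from h import *
for n in("top","side"):
    im=get_image(n); cv2.imwrite(f"pics/{n}0.png",im["frame"]); np.savez(f"{n}0.npz",**im)
    print(n,-np.array(im["R"]).T@im["t"], np.round(im["R"],2).tolist(), im["fx"])
s=read_state(); print(s, pinch_z)
E
```

```text
top [0.4090537  0.05775127 0.95451206] [[0.01, -1.0, -0.01], [-0.99, -0.01, -0.13], [0.13, 0.02, -0.99]] 389.62548594097643
side [0.02958091 0.63812111 0.81494476] [[-0.75, -0.66, 0.01], [-0.46, 0.51, -0.73], [0.47, -0.55, -0.69]] 412.53132810394686
{'time_s': 0.1, 'joints': array([-1.36382789e+00,  2.59294118e-01,  1.53595803e+00,  2.73550910e-06,
        1.34799348e+00, -2.02780955e-01]), 'dq': array([-5.05698418e-04, -3.00763285e-03, -2.71580539e-03, -8.79049612e-04,
       -8.57396351e-04, -6.06565145e-05]), 'effort': array([ 2.05931072e-03, -4.46969676e+01, -2.91247451e+01, -2.51648444e-04,
        6.24952212e-03,  1.45233679e-05]), 'eef_pos': array([ 0.21904365, -0.5039951 ,  0.23055117]), 'eef_rot': array([-8.26484735e-04,  9.79086212e-01,  2.03444113e-01, -3.96749716e-07]), 'force': array([ 0.24529996, -0.57983857, -0.42358415]), 'ft_torque': array([-0.04310468, -0.00483585, -0.05159316]), 'finger_force': 0.0, 'finger_gap': 1.000457754134219} -0.0187
```

View pics/top0.png

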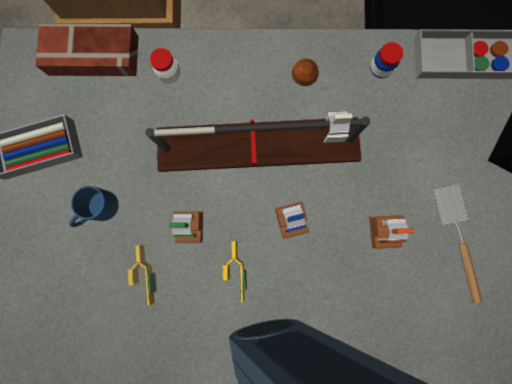

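View pics/side0.png

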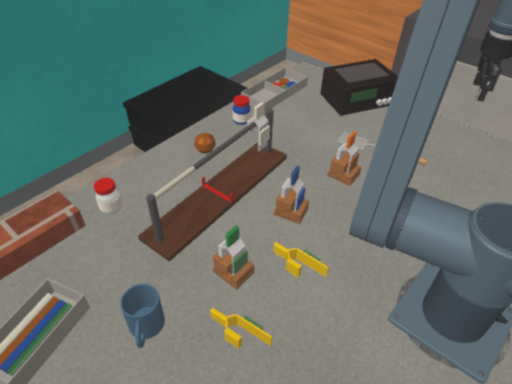

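The top view shows the green hanger in its stand at about (183,226), the rail from (152,133), which is the white end, to (365,122), and the red strip at x≈253. The white hanger is at (340,127). Two yellow decoys lie at (143,275) and (237,270).

```bash
cat > m.py <<'E'
from h import *
import sys
def load(n): return dict(np.load(f"{n}0.npz"))
def ray(im,u,v,z):
    R=im["R"];C=-R.T@im["t"];d=R.T@np.array([(u-im["cx"])/im["fx"],(v-im["cy"])/im["fy"],1]); return C+d*(z-C[2])/d[2]
if __name__=="__main__":
  for n in("top","side"):
    im=load(n);P=pts(im);hsv=cv2.cvtColor(im["frame"],cv2.COLOR_BGR2HSV);H,S,V=[hsv[...,i].astype(int) for i in range(3)]
    def show(name,m,z=None):
        m=m&(im["z_map"]>0)
        k,l,st,c=cv2.connectedComponentsWithStats(m.astype(np.uint8))
        for i in range(1,k):
            if st[i,4]>=8:
                q=P[l==i]; print(n,name,c[i].round(1),st[i].tolist(),"min",np.percentile(q,3,axis=0).round(4),"max",np.percentile(q,97,axis=0).round(4),"med",np.median(q,0).round(4))
    reg=(P[...,0]>.25)&(P[...,0]<.75)&(P[...,1]>-.35)&(P[...,1]<.4)
    show("green",(H>45)&(H<85)&(S>100)&reg)
    show("red",((H<6)|(H>174))&(S>170)&(V>100)&reg)
    rr=reg&(P[...,2]>.14)&(P[...,2]<.19)&(P[...,0]>.5)
    show("rail+",rr)
    show("white",rr&(S<60)&(V>130))
    show("board",(P[...,2]>.008)&(P[...,2]<.03)&reg&(P[...,0]>.45))
  im=load("top");P=pts(im)
  m=(P[...,2]>.150)&(P[...,2]<.18)&(P[...,0]>.5)&(P[...,0]<.75)&(P[...,1]>-.06)&(P[...,1]<.26)
  q=P[m]; f=np.polyfit(q[:,1],q[:,0],1); print("rail fit",f,np.degrees(np.arctan(f[0])),q[:,2].mean(),np.percentile(q[:,2],95))
  # green tab outline
  m=(P[...,2]>.03)&(abs(P[...,0]-ray(im,183,226,.1)[0])<.08)&(abs(P[...,1]-ray(im,183,226,.1)[1])<.06)
  q=P[m]; 
  for a in np.arange(.03,.2,.01):
    b=q[(q[:,2]>=a)&(q[:,2]<a+.01)]
    if len(b)>2: print(round(a,3),len(b),b.min(0).round(3),b.max(0).round(3))
E
python3 m.py
python3 - <<'E'
import cv2
a=cv2.imread('pics/top0.png')[195:260,150:225];b=cv2.imread('pics/side0.png')[215:290,200:270]
cv2.imwrite('pics/c1.png',cv2.hconcat([cv2.resize(a,(400,400),interpolation=2),cv2.resize(b,(400,400),interpolation=2)]))
E
```

```text
top green [177.9 224.6] [170, 223, 18, 4, 67] min [0.4288 0.2166 0.1336] max [0.4351 0.2465 0.1532] med [0.4316 0.23   0.1505]
top green [188.3 235.9] [183, 235, 11, 2, 12] min [0.4086 0.2116 0.0761] max [0.4103 0.2317 0.0846] med [0.4087 0.22   0.0825]
top green [243.8 280.8] [243, 271, 3, 19, 47] min [0.2907 0.0945 0.0267] max [0.3298 0.099  0.047 ] med [0.3061 0.0967 0.0436]
top red [253.  146.9] [250, 131, 7, 33, 162] min [0.5847 0.0729 0.0166] max [0.6649 0.0864 0.0456] med [0.6271 0.0804 0.02  ]
top rail+ [268.3 127. ] [145, 111, 225, 29, 1824] min [ 0.6191 -0.1509  0.1432] max [0.6648 0.2913 0.1709] med [0.6353 0.0295 0.1653]
top white [336.9 123.3] [327, 111, 22, 22, 253] min [ 0.629  -0.1194  0.1531] max [ 0.6728 -0.0801  0.1725] med [ 0.6397 -0.0959  0.162 ]
top white [183.5 130.4] [154, 127, 61, 8, 321] min [0.6198 0.163  0.1626] max [0.6347 0.281  0.169 ] med [0.627  0.223  0.1659]
top white [337.8 135.3] [327, 134, 21, 4, 51] min [ 0.622  -0.1226  0.1403] max [ 0.6287 -0.0821  0.1444] med [ 0.6258 -0.1038  0.1418]
top board [354.  117.6] [351, 117, 7, 2, 12] min [ 0.702 
[... 2081 characters left out ...]
39794  0.64032381] -3.513432337522283 0.1651003142742709 0.1683627698274951
0.03 177 [0.397 0.202 0.03 ] [0.465 0.264 0.038]
0.04 14 [0.409 0.203 0.044] [0.46  0.212 0.05 ]
0.05 36 [0.411 0.203 0.05 ] [0.466 0.264 0.06 ]
0.06 170 [0.409 0.202 0.06 ] [0.466 0.264 0.069]
0.07 14 [0.409 0.211 0.073] [0.456 0.251 0.08 ]
0.08 59 [0.408 0.212 0.08 ] [0.46  0.255 0.089]
0.09 105 [0.415 0.213 0.091] [0.459 0.253 0.1  ]
0.1 183 [0.415 0.213 0.1  ] [0.457 0.253 0.11 ]
0.11 23 [0.423 0.214 0.11 ] [0.441 0.253 0.117]
0.12 4 [0.43  0.217 0.121] [0.436 0.217 0.123]
0.13 5 [0.43  0.216 0.131] [0.438 0.219 0.135]
0.14 37 [0.429 0.216 0.142] [0.437 0.247 0.15 ]
0.15 47 [0.429 0.217 0.15 ] [0.437 0.248 0.154]
```

View pics/c1.png

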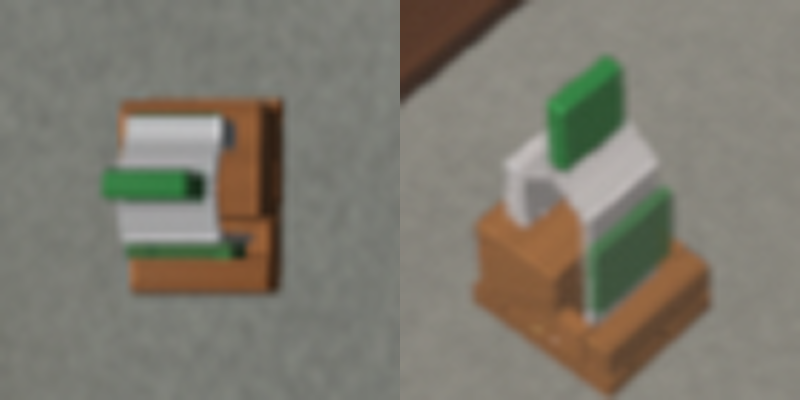

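The crop shows the green tab running along y, with its tile facing the robot (-x side) and yaw close to 0. I'll move above it.

```bash
python3 -m inch '[{"tx":10.6,"ty":36.9,"spin":3.3},{"tx":10.6,"ty":36.9,"spin":3.3},{"tx":10.6,"ty":36.9,"spin":3.3},{"tx":10.6,"ty":36.9,"spin":3.3},{"tx":10.6,"ty":36.9,"spin":3.3},{"tx":10.6,"ty":36.9,"spin":3.3},{"tx":10.6,"ty":36.9,"spin":3.3},{"tx":10.6,"ty":36.9,"spin":3.3},{"tx":10.6,"ty":36.9,"spin":3.3},{"tx":10.6,"ty":36.9,"spin":3.3}]' 0
python3 -m inch '[{"tx":10.6,"ty":36.9,"spin":3.3},{"tx":10.6,"ty":36.9,"spin":3.3},{"tx":10.6,"ty":36.9,"spin":3.3},{"tx":10.6,"ty":36.9,"spin":3.3},{"tx":10.6,"ty":36.9,"spin":3.3},{"tx":10.6,"ty":36.9,"spin":3.3},{"tx":10.6,"ty":36.9,"spin":3.3},{"tx":10.6,"ty":36.9,"spin":3.3},{"tx":10.6,"ty":36.9,"spin":3.3},{"tx":10.6,"ty":36.9,"spin":3.3},{},{}]' 0
python3 - <<'E'
from m import *
s=read_state(); print(s["eef_pos"],s["eef_rot"])
im=load("top");hsv=cv2.cvtColor(im["frame"],cv2.COLOR_BGR2HSV)
m=cv2.inRange(hsv,(45,100,20),(85,255,255))
for box,z in(((165,218,30,14),.153),((165,233,40,6),.083)):
    x,y,w,h=box; p=np.argwhere(m[y:y+h,x:x+w])[:,::-1]+[x,y]
    f=np.polyfit(p[:,0],p[:,1],1); print(np.degrees(np.arctan(f[0])))
R=im["R"]; a,b=ray(im,152,133,.168),ray(im,365,122,.168); print("posts",a,b,(a+b)/2)
a,b=ray(im,180,224,.153),ray(im,253,146,.018); print(a,b)
i=get_image("side"); f=i["frame"]; cv2.imwrite("pics/s1.png",cv2.resize(f[100:300,150:400],(750,600)))
E
```

```text
[ 0.21904365 -0.5039951   0.23055117] [-8.26484735e-04  9.79086212e-01  2.03444113e-01 -3.96749716e-07]
0.9783237500730602
-1.0271051347518276
posts [0.62031239 0.2874852  0.168     ] [ 0.64734196 -0.15452105  0.168     ] [0.63382718 0.06648207 0.168     ]
[0.43296619 0.22516524 0.153     ] [0.6298606  0.08060179 0.018     ]invalid input at $[0]: expected keys tx, ty, tz, spin
invalid input at $[0]: expected keys tx, ty, tz, spin
```

View pics/s1.png

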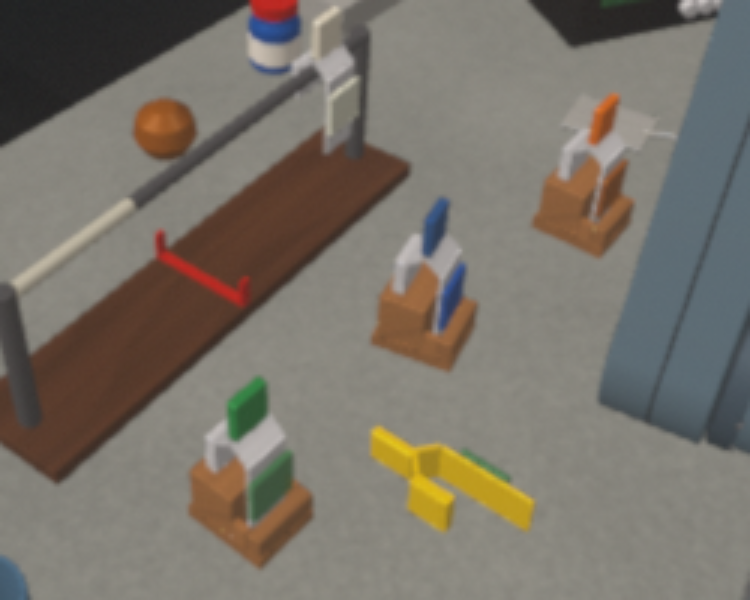

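Nothing moved, because every row needs all four keys. The view still shows the hanger upright at about (245,460) in the crop.

```bash
python3 -m inch '[{"tx":10.6,"ty":36.8,"tz":0,"spin":3.3},{"tx":10.6,"ty":36.8,"tz":0,"spin":3.3},{"tx":10.6,"ty":36.8,"tz":0,"spin":3.3},{"tx":10.6,"ty":36.8,"tz":0,"spin":3.3},{"tx":10.6,"ty":36.8,"tz":0,"spin":3.3},{"tx":10.6,"ty":36.8,"tz":0,"spin":3.3},{"tx":10.6,"ty":36.8,"tz":0,"spin":3.3},{"tx":10.6,"ty":36.8,"tz":0,"spin":3.3},{"tx":10.6,"ty":36.8,"tz":0,"spin":3.3},{"tx":10.6,"ty":36.8,"tz":0,"spin":3.3}]' 0
python3 -m inch '[{"tx":10.6,"ty":36.8,"tz":0,"spin":3.3},{"tx":10.6,"ty":36.8,"tz":0,"spin":3.3},{"tx":10.6,"ty":36.8,"tz":0,"spin":3.3},{"tx":10.6,"ty":36.8,"tz":0,"spin":3.3},{"tx":10.6,"ty":36.8,"tz":0,"spin":3.3},{"tx":10.6,"ty":36.8,"tz":0,"spin":3.3},{"tx":10.6,"ty":36.8,"tz":0,"spin":3.3},{"tx":10.6,"ty":36.8,"tz":0,"spin":3.3},{"tx":10.6,"ty":36.8,"tz":0,"spin":3.3},{"tx":10.6,"ty":36.8,"tz":0,"spin":3.8},{"tx":0,"ty":0,"tz":0,"spin":0},{"tx":0,"ty":0,"tz":0,"spin":0}]' 0
python3 - <<'E'
from m import *
s=read_state(); print(s["eef_pos"],s["eef_rot"],s["force"])
i=get_image("side"); f=i["frame"]; cv2.imwrite("pics/s2.png",cv2.resize(f[140:300,150:350],(750,600)))
E
```

```text
time_s: 0.98
eef_pos: [0.325, -0.1346, 0.2313]
eef_rot: [0.0, 0.881, 0.474, 0.0]
force: [1.6, 0.3, 0.9]
finger_gap: 0.998
finger_force: 0.0
time_s: 1.98
eef_pos: [0.4308, 0.2331, 0.2306]
eef_rot: [-0.0, 0.706, 0.708, -0.001]
force: [-1.0, -0.5, -0.1]
finger_gap: 1.001
finger_force: 0.0
[0.43080115 0.23312838 0.23056814] [-3.29699023e-04  7.05971757e-01  7.08239595e-01 -6.67210896e-04] [-0.97241369 -0.49877685 -0.08078614]
```

View pics/s2.png

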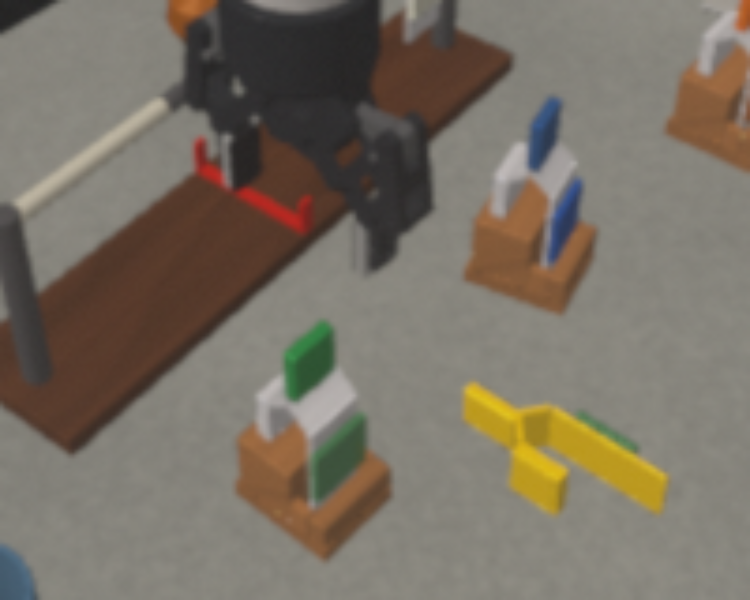

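The fingers straddle the tab, with their midpoint above (310,360), so I'll descend and grip.

```bash
python3 -m inch '[{"tx":0,"ty":0,"tz":-30,"spin":0},{"tx":0,"ty":0,"tz":-30,"spin":0},{"tx":0,"ty":0,"tz":-25,"spin":0},{"tx":0,"ty":0,"tz":-15,"spin":0},{"tx":0,"ty":0,"tz":-10,"spin":0},{"tx":0,"ty":0,"tz":0,"spin":0},{"tx":0,"ty":0,"tz":0,"spin":0}]' 0
python3 -m inch '[{"tx":0,"ty":0,"tz":0,"spin":0},{"tx":0,"ty":0,"tz":0,"spin":0},{"tx":0,"ty":0,"tz":0,"spin":0},{"tx":0,"ty":0,"tz":0,"spin":0},{"tx":0,"ty":0,"tz":0,"spin":0},{"tx":0,"ty":0,"tz":0,"spin":0},{"tx":0,"ty":0,"tz":0,"spin":0},{"tx":0,"ty":0,"tz":0,"spin":0},{"tx":0,"ty":0,"tz":0,"spin":0},{"tx":0,"ty":0,"tz":0,"spin":0}]' 1
```

```text
time_s: 2.62
eef_pos: [0.4313, 0.2306, 0.1216]
eef_rot: [0.0, 0.708, 0.706, -0.0]
force: [-0.1, 0.6, 0.5]
finger_gap: 1.0
finger_force: 0.0
time_s: 3.45
eef_pos: [0.4314, 0.2317, 0.1216]
eef_rot: [0.0, 0.707, 0.707, 0.0]
force: [-0.0, 1.0, 5.0]
finger_gap: 0.106
finger_force: 59.2
```

```bash
python3 -m inch '[{"tx":0,"ty":0,"tz":6,"spin":0},{"tx":0,"ty":0,"tz":12,"spin":0},{"tx":0,"ty":0,"tz":17,"spin":0},{"tx":0,"ty":0,"tz":25,"spin":0},{"tx":0,"ty":0,"tz":30,"spin":0},{"tx":0,"ty":0,"tz":30,"spin":0},{"tx":0,"ty":0,"tz":20,"spin":0},{"tx":0,"ty":0,"tz":0,"spin":0},{"tx":0,"ty":0,"tz":0,"spin":0}]'
python3 -m inch '[{"tx":14,"ty":-1.5,"tz":0,"spin":0.5},{"tx":22,"ty":-1.5,"tz":0,"spin":0.5},{"tx":25,"ty":-2,"tz":0,"spin":0.5},{"tx":25,"ty":-2,"tz":0,"spin":0.5},{"tx":25,"ty":-2,"tz":0,"spin":0.5},{"tx":25,"ty":-2,"tz":0,"spin":0.5},{"tx":25,"ty":-1.5,"tz":0,"spin":0.5},{"tx":20,"ty":-1,"tz":0,"spin":0},{"tx":12,"ty":-0.5,"tz":0,"spin":0},{"tx":0,"ty":0,"tz":0,"spin":0},{"tx":0,"ty":0,"tz":0,"spin":0},{"tx":0,"ty":0,"tz":0,"spin":0}]'
python3 - <<'E'
from m import *
o=[]
for n in("top","side"):
    im=get_image(n); np.savez(f"{n}0.npz",**im)
    P=pts(im); p=P[(P[...,0]>.5)&(P[...,0]<.75)&(P[...,1]>.1)&(P[...,1]<.3)]
    b=im["frame"]; o.append(cv2.resize(b[90:190,120:220] if n=="top" else b[100:250,120:270],(400,400)))
    hsv=cv2.cvtColor(b,cv2.COLOR_BGR2HSV); m=cv2.inRange(hsv,(45,100,20),(85,255,255))>0
    m&=(P[...,0]>.55)&(P[...,0]<.7)&(P[...,2]>.1)
    q=P[m]; print(n,len(q),np.percentile(q,3,axis=0),np.percentile(q,97,axis=0))
cv2.imwrite("pics/s3.png",cv2.hconcat(o))
s=read_state(); print(s["eef_pos"],s["eef_rot"],s["force"],s["finger_gap"])
E
```

```text
time_s: 4.2
eef_pos: [0.4313, 0.2316, 0.2617]
eef_rot: [0.0, 0.707, 0.707, 0.001]
force: [-1.4, -0.0, -3.4]
finger_gap: 0.104
finger_force: 58.7
time_s: 5.2
eef_pos: [0.6228, 0.2175, 0.2593]
eef_rot: [-0.001, 0.685, 0.728, -0.002]
force: [0.9, 0.4, -2.1]
finger_gap: 0.108
finger_force: 59.0
top 95 [0.5988269  0.19639746 0.18531385] [0.62451501 0.2129082  0.28851272]
side 71 [0.6143914 0.2273319 0.2535053] [0.62397886 0.23671942 0.28905952]
[0.62297046 0.21770098 0.26067268] [-5.61828618e-04  6.85160735e-01  7.28391379e-01 -6.71310635e-04] [ 0.28662669  0.23777415 -3.59740342] 0.10756827099810824
```

View pics/s3.png

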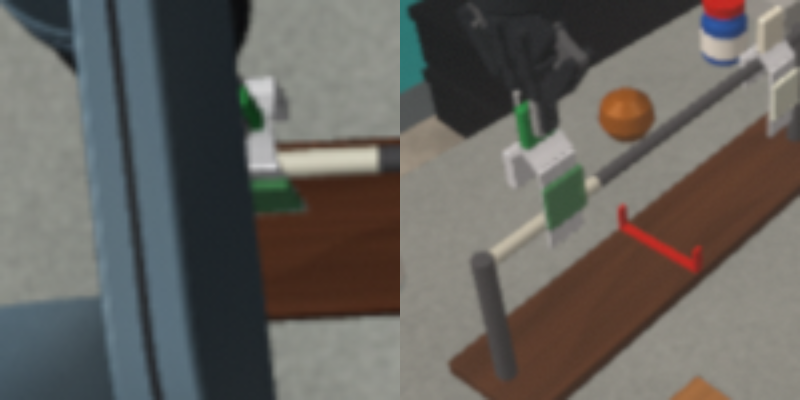

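The hanger is over the white end, with the lip beyond the bar and the tile on the near side. I'll shift +4 mm in x and lower it.

```bash
python3 -m inch '[{"tx":4,"ty":0,"tz":0,"spin":0},{"tx":0,"ty":0,"tz":-15,"spin":0},{"tx":0,"ty":0,"tz":-20,"spin":0},{"tx":0,"ty":0,"tz":-20,"spin":0},{"tx":0,"ty":0,"tz":-12,"spin":0},{"tx":0,"ty":0,"tz":-5,"spin":0},{"tx":0,"ty":0,"tz":0,"spin":0},{"tx":0,"ty":0,"tz":0,"spin":0}]'
python3 -m inch '[{"tx":0,"ty":0,"tz":-2,"spin":0},{"tx":0,"ty":0,"tz":-2,"spin":0},{"tx":0,"ty":0,"tz":0,"spin":0},{"tx":0,"ty":0,"tz":0,"spin":0}]'
```

```text
time_s: 5.97
eef_pos: [0.6285, 0.2177, 0.1901]
eef_rot: [0.0, 0.685, 0.728, 0.0]
force: [0.8, -1.0, -2.0]
finger_gap: 0.106
finger_force: 58.9
time_s: 6.3
eef_pos: [0.6283, 0.2176, 0.1857]
eef_rot: [0.0, 0.685, 0.728, 0.0]
force: [-0.5, 1.3, -1.9]
finger_gap: 0.109
finger_force: 59.0
```

```bash
python3 -m inch '[{"tx":0,"ty":0,"tz":-2,"spin":0},{"tx":0,"ty":0,"tz":0,"spin":0},{"tx":0,"ty":0,"tz":0,"spin":0}]'
python3 -m inch '[{"tx":0,"ty":0,"tz":-2,"spin":0},{"tx":0,"ty":0,"tz":0,"spin":0},{"tx":0,"ty":0,"tz":0,"spin":0}]'
python3 -m inch '[{"tx":0,"ty":0,"tz":-1,"spin":0},{"tx":0,"ty":0,"tz":0,"spin":0},{"tx":0,"ty":0,"tz":0,"spin":0}]'
```

```text
time_s: 6.55
eef_pos: [0.6281, 0.2175, 0.1832]
eef_rot: [-0.0, 0.685, 0.728, -0.0]
force: [-0.7, -0.3, -2.6]
finger_gap: 0.107
finger_force: 59.0
time_s: 6.8
eef_pos: [0.6283, 0.2176, 0.1824]
eef_rot: [0.0, 0.685, 0.728, 0.0]
force: [-2.4, -0.5, 4.7]
finger_gap: 0.107
finger_force: 59.8
time_s: 7.05
eef_pos: [0.6284, 0.2176, 0.1823]
eef_rot: [0.001, 0.685, 0.728, 0.001]
force: [-3.7, -0.6, 10.0]
finger_gap: 0.11
finger_force: 60.7
```

Contact. The force along -x says I'm slightly too far in +x, so I'll centre it.

```bash
python3 -m inch '[{"tx":-1,"ty":0,"tz":0,"spin":0},{"tx":0,"ty":0,"tz":0,"spin":0},{"tx":0,"ty":0,"tz":0,"spin":0}]'
python3 - <<'E'
from m import *
s=read_state(); print(s["eef_pos"],s["force"],s["ft_torque"])
im=get_image("side"); np.savez("side0.npz",**im)
P=pts(im)
hsv=cv2.cvtColor(im["frame"],cv2.COLOR_BGR2HSV); H,S,V=[hsv[...,i].astype(int) for i in range(3)]
m=(H>45)&(H<85)&(S>70)&(P[...,0]>.55)&(P[...,0]<.7)&(P[...,1]>.1)&(P[...,1]<.3)
for lo,hi in((.03,.16),(.175,.25)):
    q=P[m&(P[...,2]>lo)&(P[...,2]<hi)]; print(len(q),q.min(0).round(4),q.max(0).round(4),q.mean(0).round(4))
r=((H<6)|(H>174))&(S>170)&(P[...,0]>.55)&(P[...,0]<.7)&(P[...,1]<.12)&(P[...,1]>.04)
q=P[r];f=np.polyfit(q[:,0],q[:,1],1);print("red y at x .635:",np.polyval(f,.635),f[0])
w=(S<60)&(V>130)&(P[...,2]>.155)&(P[...,1]<0)&(P[...,0]>.58)&(P[...,0]<.7)
f=im["frame"]; cv2.imwrite("pics/s4.png",cv2.resize(f[80:230,130:330],(800,600)))
E
```

```text
time_s: 7.3
eef_pos: [0.6275, 0.2177, 0.1818]
eef_rot: [0.001, 0.685, 0.728, 0.001]
force: [-2.9, -0.8, 6.9]
finger_gap: 0.106
finger_force: 60.5
[0.62754079 0.2176638  0.18178193] [-2.92862238 -0.83753791  6.87998541] [-0.03603603  0.48015134 -0.00419478]
150 [0.5974 0.1992 0.1027] [0.6053 0.2409 0.1438] [0.6011 0.221  0.1259]
62 [0.6172 0.2246 0.1752] [0.6306 0.2371 0.2135] [0.6227 0.2335 0.1957]
red y at x .635: 0.08260481899063901 0.0648126117562267
```

View pics/s4.png

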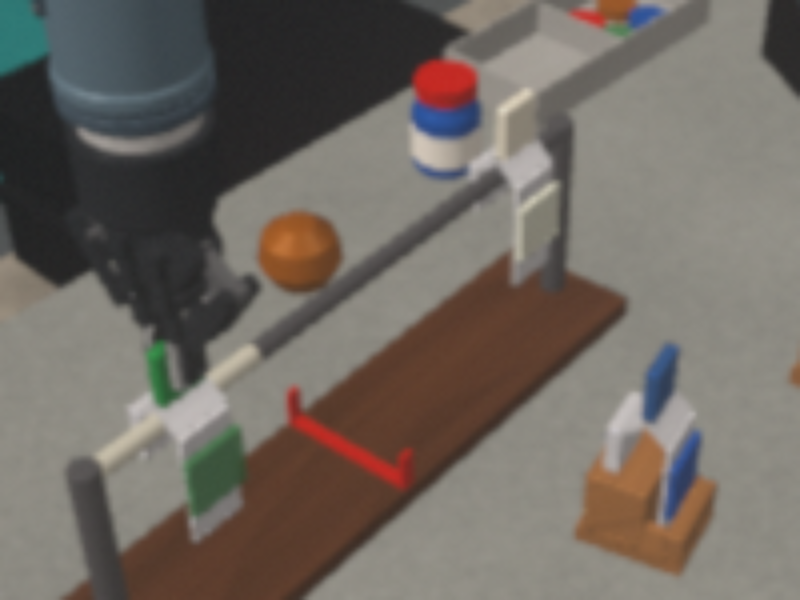

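The hanger is hooked on the white part at about (200,410), the tile hangs on the near side, and the white hanger is undisturbed. I'll slide towards the mark, stopping slightly short.

```bash
python3 -m inch '[{"tx":-0.4,"ty":-4,"tz":0.3,"spin":0},{"tx":0.6,"ty":-9,"tz":0,"spin":0},{"tx":0.7,"ty":-12,"tz":0,"spin":0},{"tx":0.7,"ty":-12,"tz":0,"spin":0},{"tx":0.7,"ty":-12,"tz":0,"spin":0},{"tx":0.5,"ty":-8,"tz":0,"spin":0},{"tx":0.2,"ty":-3,"tz":0,"spin":0},{"tx":0,"ty":0,"tz":0,"spin":0}]'
python3 -m inch '[{"tx":0.2,"ty":-4,"tz":0,"spin":0},{"tx":0.6,"ty":-9,"tz":0,"spin":0},{"tx":0.7,"ty":-12,"tz":0,"spin":0},{"tx":0.7,"ty":-12,"tz":0,"spin":0},{"tx":0.7,"ty":-12,"tz":0,"spin":0},{"tx":0.5,"ty":-8,"tz":0,"spin":0},{"tx":0.2,"ty":-3,"tz":0,"spin":0},{"tx":0,"ty":0,"tz":0,"spin":0},{"tx":0,"ty":0,"tz":0,"spin":0}]'
cat > look.py <<'E'
from m import *
s=read_state(); print(s["eef_pos"],s["force"])
u=np.array([-.0613,.998])
for n in("side","top"):
    im=get_image(n)
    P=pts(im); hsv=cv2.cvtColor(im["frame"],cv2.COLOR_BGR2HSV); H,S,V=[hsv[...,i].astype(int) for i in range(3)]
    m=(H>45)&(H<85)&(S>70)&(P[...,0]>.55)&(P[...,0]<.7)&(P[...,1]>0)&(P[...,1]<.3)
    r=((H<6)|(H>174))&(S>170)&(P[...,0]>.55)&(P[...,0]<.7)&(P[...,1]<.12)&(P[...,1]>.04)&(P[...,2]<.03)
    q=P[r]; sr=q[:,:2]@u; print(n,"red",len(q),sr.min(),sr.max(),sr.mean())
    for lo,hi in((.03,.16),(.175,.25)):
        q=P[m&(P[...,2]>lo)&(P[...,2]<hi)]
        if len(q)>5: g=q[:,:2]@u; print(n,"green",len(q),g.min(),g.max(),g.mean(),q.min(0).round(4),q.max(0).round(4),"gap mm",1e3*((g.min()+g.max())/2-sr.mean()))
E
python3 look.py
```

```text
time_s: 8.02
eef_pos: [0.631, 0.1573, 0.1816]
eef_rot: [0.0, 0.686, 0.728, 0.001]
force: [-0.4, 1.2, 5.1]
finger_gap: 0.108
finger_force: 60.3
time_s: 8.77
eef_pos: [0.6347, 0.0973, 0.1816]
eef_rot: [0.001, 0.685, 0.728, 0.001]
force: [0.3, 1.5, 5.2]
finger_gap: 0.105
finger_force: 60.2
[0.6347284  0.09731191 0.18163292] [0.34359564 1.46703879 5.17844019]
side red 135 0.015695395940136928 0.050966142343422075 0.04349494092489368
side green 92 0.04350574178819493 0.08201771462304322 0.06369603445927784 [0.6059 0.081  0.1044] [0.6124 0.1195 0.1441] gap mm 19.26678728072539
side green 59 0.06374962521852766 0.07876479596279015 0.07379921987240563 [0.6256 0.1029 0.1757] [0.6495 0.1177 0.2117] gap mm 27.76226966576522
top red 97 0.035066274715256085 0.04824025243734226 0.040915156726314246
top green 37 0.03995499993376828 0.08066828340500214 0.0513331582165162 [0.6095 0.0777 0.1   ] [0.6163 0.1184 0.145 ] gap mm 19.396484943070966
top green 6 0.04401438030196783 0.04648604999809203 0.0451448615632708 [0.6217 0.0829 0.1795] [0.6318 0.0854 0.2271] gap mm 4.335058423715683
```

```bash
python3 -m inch '[{"tx":0.2,"ty":-4,"tz":0,"spin":0},{"tx":0.5,"ty":-8,"tz":0,"spin":0},{"tx":0.3,"ty":-5,"tz":0,"spin":0},{"tx":0.1,"ty":-1.5,"tz":0,"spin":0},{"tx":0,"ty":0,"tz":0,"spin":0},{"tx":0,"ty":0,"tz":0,"spin":0}]'
python3 look.py
python3 - <<'E'
from m import *
im=get_image("top");b=im["frame"][90:190,180:310];im=get_image("side");a=im["frame"][90:230,150:300]
cv2.imwrite("pics/s5.png",cv2.hconcat([cv2.resize(b,(400,310)),cv2.resize(a,(332,310))]))
E
```

```text
time_s: 9.37
eef_pos: [0.6358, 0.0795, 0.1816]
eef_rot: [0.001, 0.685, 0.728, 0.001]
force: [-0.5, 3.6, 5.4]
finger_gap: 0.105
finger_force: 60.1
[0.63580347 0.07952465 0.1815905 ] [-0.53570893  3.57133303  5.41178332]
side red 142 0.01938897977039505 0.050452144310904626 0.043376462208027586
side green 106 0.02391078576096377 0.06509333452891991 0.046500452039201556 [0.6062 0.0615 0.1032] [0.613  0.1025 0.1448] gap mm 1.1255979369142535
side green 62 0.04704369394744339 0.06094969655867035 0.05590800172337072 [0.6265 0.0861 0.1759] [0.6494 0.0997 0.2123] gap mm 10.620233045029286
top red 70 0.03496677007072 0.048046007827481786 0.041583419595014326
top green 43 0.02067712937628011 0.06182719921328359 0.03895959126176242 [0.6103 0.0585 0.0992] [0.6161 0.0995 0.1436] gap mm -0.33125530023247335
top green 9 0.02597845333102866 0.05669428638580061 0.0488349237518672 [0.6171 0.0649 0.1751] [0.6328 0.0956 0.2429] gap mm -0.24704973659969015
```

View pics/s5.png

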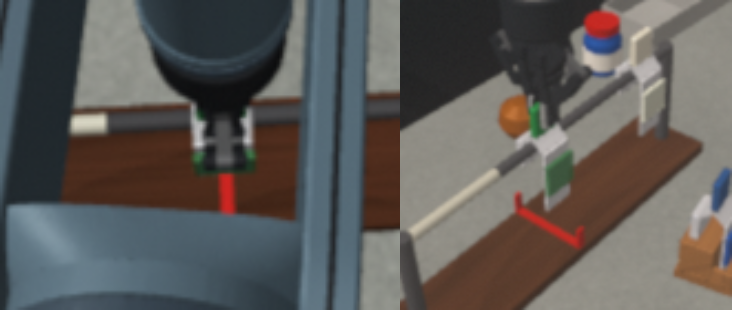

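The hanger is centred over the red strip in both views, within about 1 mm. I'll release it and back straight up.

```bash
python3 -m inch '[{"tx":0,"ty":0,"tz":0,"spin":0},{"tx":0,"ty":0,"tz":0,"spin":0},{"tx":0,"ty":0,"tz":0,"spin":0},{"tx":0,"ty":0,"tz":0,"spin":0},{"tx":0,"ty":0,"tz":0,"spin":0},{"tx":0,"ty":0,"tz":0,"spin":0},{"tx":0,"ty":0,"tz":0,"spin":0},{"tx":0,"ty":0,"tz":0,"spin":0}]' 0
python3 -m inch '[{"tx":0,"ty":0,"tz":5,"spin":0},{"tx":0,"ty":0,"tz":15,"spin":0},{"tx":0,"ty":0,"tz":25,"spin":0},{"tx":0,"ty":0,"tz":30,"spin":0},{"tx":0,"ty":0,"tz":25,"spin":0},{"tx":0,"ty":0,"tz":0,"spin":0},{"tx":0,"ty":0,"tz":0,"spin":0}]'
python3 -m inch '[{"tx":-25,"ty":0,"tz":0,"spin":0},{"tx":-35,"ty":0,"tz":0,"spin":0},{"tx":-40,"ty":0,"tz":0,"spin":0},{"tx":-40,"ty":0,"tz":0,"spin":0},{"tx":-40,"ty":0,"tz":0,"spin":0},{"tx":-40,"ty":0,"tz":0,"spin":0},{"tx":-30,"ty":0,"tz":0,"spin":0},{"tx":0,"ty":0,"tz":0,"spin":0},{"tx":0,"ty":0,"tz":0,"spin":0}]'
python3 look.py
python3 - <<'E'
from m import *
im=get_image("top");b=im["frame"][90:190,180:370];im=get_image("side");a=im["frame"][90:230,150:300]
cv2.imwrite("pics/s6.png",cv2.hconcat([cv2.resize(b,(460,310)),cv2.resize(a,(332,310))]))
E
```

```text
time_s: 10.23
eef_pos: [0.6349, 0.079, 0.1805]
eef_rot: [-0.0, 0.685, 0.728, -0.0]
force: [0.0, 0.3, 0.3]
finger_gap: 0.997
finger_force: 0.0
time_s: 10.82
eef_pos: [0.6358, 0.0791, 0.2832]
eef_rot: [0.002, 0.685, 0.728, 0.002]
force: [-0.2, 0.1, -0.1]
finger_gap: 1.0
finger_force: 0.0
time_s: 11.57
eef_pos: [0.3834, 0.0792, 0.2803]
eef_rot: [-0.0, 0.685, 0.728, -0.0]
force: [0.3, -0.2, 0.8]
finger_gap: 1.0
finger_force: 0.0
[0.38338443 0.07922844 0.28025402] [ 0.30264571 -0.23720668  0.76481589]
side red 146 0.017625589698456495 0.050601040549580985 0.043486606306290525
side green 86 0.024258786989469976 0.064772652916809 0.047632280913101295 [0.6067 0.0619 0.1042] [0.6145 0.1023 0.1439] gap mm 1.0291136468489683
side green 146 0.028731086396825565 0.06077842694651148 0.04705565833619466 [0.6256 0.0676 0.1752] [0.6399 0.0997 0.2127] gap mm 1.2681503653779944
top red 97 0.034969606755832786 0.0486277266519734 0.041762408125787666
top green 127 0.020614536567276746 0.061749106933147835 0.04141531559877086 [0.6107 0.0585 0.0993] [0.6169 0.0994 0.1451] gap mm -0.5805863755753773
top green 146 0.025504142785529947 0.05737523304987476 0.04122552144402261 [0.6296 0.0647 0.176 ] [0.6395 0.0963 0.2128] gap mm -0.32272020808531143
```

View pics/s6.png

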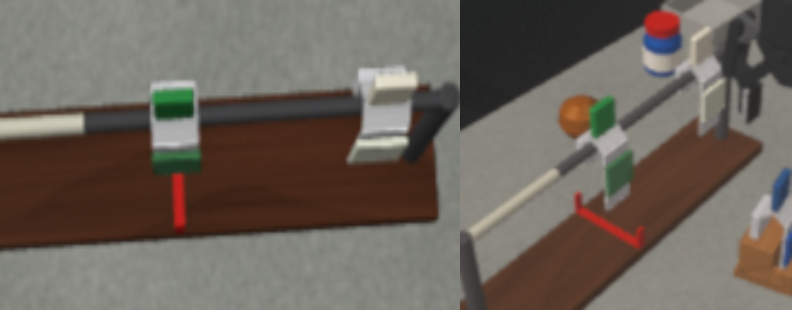

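The green hanger hangs freely and straight over the red strip at (175,115), within about 1 mm. The white hanger is unmoved and the arm is clear.

```bash
python3 -c "from station import hand_in; print(hand_in())"
```

```text
the job is handed in; nothing more can be done
None
```

The green hanger was hooked on at the white end, slid along the rail and left hanging freely over the red pointer, about 1 mm from centre by camera; the white sample looked unmoved, and I handed the job in at about 12 s.

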